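# Fit the matching hub to the keyed test shaft and turn it to the stop

## Robot

A 6-joint arm with a two-finger parallel gripper is mounted at the origin on the work surface. World frame = base frame: x ahead of the robot, y to its left, z up, the work surface at z = 0. Lengths are in mm, angles in degrees, forces in N, time in s.
With the tool pointing down it reaches from about 300 to 850 mm from the base axis. Payload 4.2 kg.
Tool frame: the origin (TCP) lies midway between the tips of the shut fingers; the grasp point (between the pads) lies pinch_z behind it (pinch_z is the distance from the TCP to the grasp point, in mm); z points along the fingers, y is the line along which they close (so a half turn about z gives the same grasp; the last joint's range is limited). The gripper opens to 91 mm and grips with 3 to 60 N. Pads are 32 mm wide; open, the fingers measure 118 mm over their backs; the gripper's body (76 mm by 178 mm) begins 60 mm behind the grasp point.
Start: joints at [-77.693, 18.312, 89.639, -0, 72.044, -1.146], TCP at [133.775, -559.238, 213.976] pointing down, gripper open.
Joint ranges: [-177.97, 177.97], [-48.28, 115.42], [12.27, 149.76], [-77.06, 257.06], [2.81, 150.46], [-146.56, 146.56]. Speed limits (degrees/s): [147.25, 147.25, 180, 180, 180, 180].

## Interface

Orientations are given as [roll, pitch, yaw] about the fixed x, y, z axes, in that order (R = Rz(yaw) Ry(pitch) Rx(roll)).
In Python, from workcell import state, grab_frame, job_done, masks_of, landmark_of, pinch_z gives the robot as it stands. The module is installed in compiled form; this text tells all that it offers.
- The arm moves only by the tool move_arm, never from a script. Its argument "plan" is a list of rows, each an object of numbers: "x", "y", "z": the shift along the tool's x, y, z in mm; "rx", "ry", "rz": the turn, a rotation vector about the tool's x, y, z in rad. A call has 1 to 10 rows; each row shifts and turns the commanded pose from where the row before left it, along the tool's axes as they then stand; what a row does not reach is not made up. A row lasts 1/10 s, in which the tool goes at most 50 mm and 8.59 degrees, less where a joint would pass 70% of its speed; a pose out of reach is approached as far as the arm can. A call is refused whole if a number of a shift passes 50 or a number of a turn 0.15, either way. A call with a gripper value outside its range is refused whole. "grip" is the opening, from 0 (shut) to 1 (fully open), set as the call begins (left out, the last holds). The fingers move at their own pace and stop on an object; "squeeze" is the grip in N (left out, the last holds). Time passes only in rows, so rows that do not move let the fingers close. It gives the time, the measured TCP pose, the force, the opening and the grip force at its end, in the units of the state.
- state(): the state, without advancing time (a new reading comes with each control period).
- grab_frame(name): name is "side" or "top"; returns a dict with "img" (480x640x3 uint8, red, green, blue), "z_map" (480x640 float32, mm along the optical axis (not along the pixel's ray), 0 where there is no reading), "fx", "fy", "cx", "cy" (pixels), "dist" ([k1, k2, p1, p2, k3] as OpenCV has them; the pictures are not rectified), "rvec" (rotation vector, rad) and "tvec" (3), from world to camera coordinates, as OpenCV has them. Camera axes: x right, y down, z forward; pixel columns grow to the right and rows downward; lengths in mm; the calibration is good to about 2 mm. A picture is of the moment at which its call begins.
- job_done(): hands the job in; it is judged then, once.
Trained networks look in the newest picture that a camera, given by its name, has taken for a name from the list of things; names that differ only in an ending like _2 or _b are one class to them, and where a whole thing is asked for, a point or a joint stands for the part that bears it (a point fixed in the world has none). Each returns a list of dicts, best first, with "p" (0 to 1); they miss things now and then, are a little off and sometimes report something else, mostly with a low value. They report only what shows in the picture. A call takes as long as a camera call. They do not tell look-alikes from the thing itself.
- masks_of(camera, label): "pixels" (480x640 bool, what is visible of it) and "box" ([centre column, centre row, width, height] in pixels, round what is visible of it).
- landmark_of(camera, label): "point" ([column, row] in pixels: a listed point, or the origin of a listed thing).
The state is a dict: "time_s": time; "qpos": joint angles; "qvel": joint speeds; "effort": joint torques, N m; "ee_pos": TCP position; "ee_rot": TCP orientation; "force": force on the tool from outside, world axes, zero at the start; "torque": the same for the moment, N m; "gripper_width": finger opening in mm; "gripper_force": force on a finger pad.
Only numpy, scipy, OpenCV 4.12 (cv2) and the standard library are available. Lean on these libraries where they do the work, as an engineer would, in place of code of your own. Each camera call takes 0.05 s, during which the arm holds its last target. There are 200 camera calls.

## Task

Find the one grinding-wheel hub of the three whose two keyways line up with the two keys of the test shaft. Set it down on the shaft, flange down, until it is fully home on the shoulder, lowering it rather than letting it fall; then turn shaft and hub together counter-clockwise seen from above until the shaft's pointer is up against the stop pin, and let go. Leave the other two hubs and the other things on the bench where they are.

Things in the scene. Friction and masses are not known exactly. Their poses are not given: they have to be found in the camera images.
- hub_1: aluminium hub, 0.45 kg, 45 mm tall: flange 110 mm across, 10 mm thick, below; octagonal boss 60 mm across flats above; through bore 33 mm with two keyways 14 mm wide reaching 24.5 mm from the axis, along x and y, 90 degrees apart (seen from above). Stands flange down. Origin: bore axis, underside; z up. Boss flats face x and every 45 degrees
- hub_2: aluminium hub, 0.45 kg, 45 mm tall: flange 110 mm across, 10 mm thick, below; octagonal boss 60 mm across flats above; through bore 33 mm with two keyways 14 mm wide reaching 24.5 mm from the axis, along x and 135 degrees counter-clockwise of x (seen from above). Stands flange down. Origin: bore axis, underside; z up. Boss flats face x and every 45 degrees
- hub_3: aluminium hub, 0.45 kg, 45 mm tall: flange 110 mm across, 10 mm thick, below; octagonal boss 60 mm across flats above; through bore 33 mm with two keyways 14 mm wide reaching 24.5 mm from the axis, along x and minus x, 180 degrees apart (seen from above). Stands flange down. Origin: bore axis, underside; z up. Boss flats face x and every 45 degrees
- stand: test stand fixed to the bench: grey block 160 x 160 x 34 mm, the upright keyed shaft at its centre, and a steel stop pin 12 mm across, its top 48 mm above the bench, 68 mm from the shaft axis, 46 degrees counter-clockwise of the stand's x. Origin: centre of the underside, on the shaft axis; z up
- shaft_seat (a point): on the shaft axis at the top of the shoulder (70 mm across) the hub sits on, 46 mm above the bench; turns with the shaft. Shaft 30 mm thick, top 58 mm above this point, last 8 mm tapered. Two keys 90 degrees apart, along this frame's x and y: 11 mm wide, reaching 22.5 mm from the axis, from the shoulder to 36 mm above it; the shaft above is plain
- shaft (a joint): turn of the shaft, rad, growing counter-clockwise seen from above; stays where left (friction 0.12 N m). At 0 the shaft's x is the stand's x; at 1.40 the pointer meets the stop pin. Pointer: flat bar 12 mm wide, 2 mm below the shoulder's top, reaching 77 mm from the axis, midway between the shaft's x and minus y
- jar: bystander: closed glass jar with a white cap, 72 mm across, 85 mm tall; origin at the centre of its underside
- block: bystander: plain wooden block 130 x 45 x 30 mm, its long side along its x; origin at the centre of its underside
- brush: bystander: hand brush 170 mm long lying along its x; origin at its underside
Things that resemble listed ones, but are neither listed nor needed, are in the scene too. What is shaped like the hub_1 but turquoise is not meant.

How it is judged (in metres and radians):
On the way, in this order (a step that is already met when the one before it is completed fails the run):
1. the hub with keyways 90 degrees apart is fully home on the shaft, the shaft not yet turned to the stop (z of hub_1 in the frame of shaft_seat between -0.004 and 0.004 m and horizontal distance between hub_1 and shaft_seat below 0.005 m and angle between hub_1's own z axis and vertical below 0.06 rad and value of joint shaft below 1.2 rad), for 0.1 s.
2. the shaft is turned with the hub on it until the pointer meets the stop pin (z of hub_1 in the frame of shaft_seat between -0.004 and 0.004 m and horizontal distance between hub_1 and shaft_seat below 0.005 m and angle between hub_1's own z axis and vertical below 0.06 rad and value of joint shaft above 1.33 rad), for 0.1 s.
At the end, for the whole second after the job is handed in: the hub with keyways 90 degrees apart is on the shaft, underside within 4 mm of the shoulder, centred within 5 mm, upright within 0.06 rad; shaft beyond 1.33 rad (stop at 1.40); all at rest; other hubs, jar, block and brush within 30 mm of where they began (all of step 2 and linear speed of hub_1 below 0.02 m/s and angular speed of hub_1 below 0.1 rad/s and distance of each of hub_2, hub_3, jar, block, brush from where it was at the start of the episode below 0.03 m); the robot touches nothing.
It fails at once if the hub falls down the shaft (faster than 0.5 m/s) instead of being lowered (horizontal distance between hub_1 and shaft_seat below 0.02 m and z of hub_1 in the frame of shaft_seat below 0.07 m and linear speed of hub_1 above 0.5 m/s).
It fails at once if another hub or a bystander is shoved or knocked over (distance of any of hub_2, hub_3, jar, block, brush from where it was at the start of the episode above 0.05 m or angle between jar's own z axis and vertical above 0.5 rad).
It also fails if it takes over 51 s, if anything falls off the work surface, if the arm or the gripper's body presses on something with over 40 N, if the wrist force passes 120 N, or if a joint passes its speed limit or range.

## Working session

There is one attempt and no reset: what is moved stays moved. The work goes in short steps, Python scripts to look and compute and a tool call to move; the robot and the scene stay as the last step left them, time stands still between calls to the robot, and variables do not carry over. Pictures are saved under pics/ and viewed, at most 10 in all, crops included, and the job is handed in when it is done.

Besides the shell and the picture viewer there is one more tool, called after "Request:" by a JSON object that holds its "api" and its "payload", one argument or row to a line. move_arm: Moves the arm, as the interface text tells. Its arguments: {"type":"object","properties":{"plan":{"type":"array","items":{"type":"object","properties":{"x":{"type":"number"},"y":{"type":"number"},"z":{"type":"number"},"rx":{"type":"number"},"ry":{"type":"number"},"rz":{"type":"number"}}}},"grip":{"type":"number"},"squeeze":{"type":"number"}},"required":["plan"]}

```bash
mkdir -p pics; cat > h.py <<'E'
import numpy as np, cv2
from workcell import *
def cam(f):
    K=np.array([[f['fx'],0,f['cx']],[0,f['fy'],f['cy']],[0,0,1.]]); R=cv2.Rodrigues(np.array(f['rvec'],float))[0]
    return K,np.array(f['dist'],float),R,np.array(f['tvec'],float).ravel()
def cloud(f,mask):
    K,d,R,t=cam(f); v,u=np.nonzero(mask&(f['z_map']>0)); z=f['z_map'][v,u]
    n=cv2.undistortPoints(np.c_[u,v].astype(float).reshape(-1,1,2),K,d).reshape(-1,2)
    return (np.c_[n*z[:,None],z]-t)@R, np.c_[u,v]
def onplane(f,uv,h):
    K,d,R,t=cam(f); n=cv2.undistortPoints(np.array(uv,float).reshape(-1,1,2),K,d).reshape(-1,2)
    r=np.c_[n,np.ones(len(n))]@R; c=-t@R
    return c+r*((h-c[2])/r[:,2])[:,None]
def proj(f,P):
    K,d,R,t=cam(f); return cv2.projectPoints(np.array(P,float).reshape(-1,1,3),np.array(f['rvec'],float),t,K,d)[0].reshape(-1,2)
E
python3 - <<'E'
from h import *
s=state(); print(s, pinch_z)
for c in('top','side'):
    f=grab_frame(c); cv2.imwrite(f'pics/{c}0.png',cv2.resize(f['img'][:,:,::-1],(800,600)))
    K,d,R,t=cam(f);print(c,-t@R)
    for l in('hub_1','stand','jar','block','brush','shaft_seat'):
        for m in masks_of(c,l):
            P,_=cloud(f,m['pixels']); print(l,round(m['p'],2),np.round(m['box']),np.round(np.median(P,0)) if len(P) else '')
    for l in('hub_1','stand','shaft_seat'):
        print(l,[(np.round(m['point'],1),round(m['p'],2)) for m in landmark_of(c,l)])
E
```

```text
{'time_s': 0.0, 'qpos': array([-7.76932392e+01,  1.83506495e+01,  8.97059226e+01, -8.16434490e-04,
        7.20445497e+01, -1.14704448e+00]), 'qvel': array([-0.0075097 ,  0.02151948, -0.02143994, -0.07173499, -0.06201149,
       -0.06715614]), 'effort': array([-1.73273158e-03, -4.12467027e+01, -2.31980574e+01,  7.24461442e-02,
        4.57485463e-02, -1.30960702e-04]), 'ee_pos': array([ 133.6573046 , -558.72805071,  213.13350651]), 'ee_rot': array([-1.79898883e+02, -1.24822243e-03,  1.34540566e+01]), 'force': array([-1.10870888, -0.15984951, -0.6058056 ]), 'torque': array([ 0.0009262 , -0.05387591,  0.05565017]), 'gripper_force': 0.0, 'gripper_width': 91.27219652117499} 18.8
top [ 475.20075922   30.85667546 1067.91062141]
hub_1 0.94 [315. 332.  49.  53.] [344.  38.  11.]
hub_1 0.91 [378. 333.  47.  50.] [ 336. -105.   11.]
hub_1 0.71 [357. 272.  49.  53.] [477. -56.  11.]
hub_1 0.67 [463. 266.  46.  45.] [ 482. -302.   11.]
hub_1 0.65 [459. 333.  50.  47.] [ 333. -290.   11.]
hub_1 0.57 [386. 199.  51.  48.] [ 638. -130.   11.]
stand 0.63 [247. 237.  82.  81.] [559. 184.  34.]
stand 
[... 707 characters left out ...]
] [333. -88.  13.]
hub_1 0.76 [369. 234.  46.  36.] [471. -38.  13.]
hub_1 0.61 [406. 172.  42.  38.] [ 478. -289.   14.]
hub_1 0.59 [398. 287.  46.  40.] [340.  55.  13.]
stand 0.79 [282. 297.  96.  84.] [551. 206.  35.]
jar 0.81 [254. 202.  33.  44.] [745.  22.  63.]
block 0.57 [254. 397.  71.  58.] [483. 418.  30.]
brush 0.95 [358. 135.  18.  39.] [ 678. -396.   19.]
shaft_seat 0.79 [279. 284.  37.  36.] [557. 200.  48.]
hub_1 [(array([405.3, 174.2]), 0.93), (array([397.2, 287.3]), 0.88), (array([324.7, 197. ]), 0.85), (array([364.7, 237.8]), 0.8), (array([429.8, 248.5]), 0.75), (array([456.5, 196.5]), 0.66)]
stand [(array([282.8, 298.6]), 0.79)]
shaft_seat [(array([282.9, 286.8]), 0.72)]
```

View pics/top0.png

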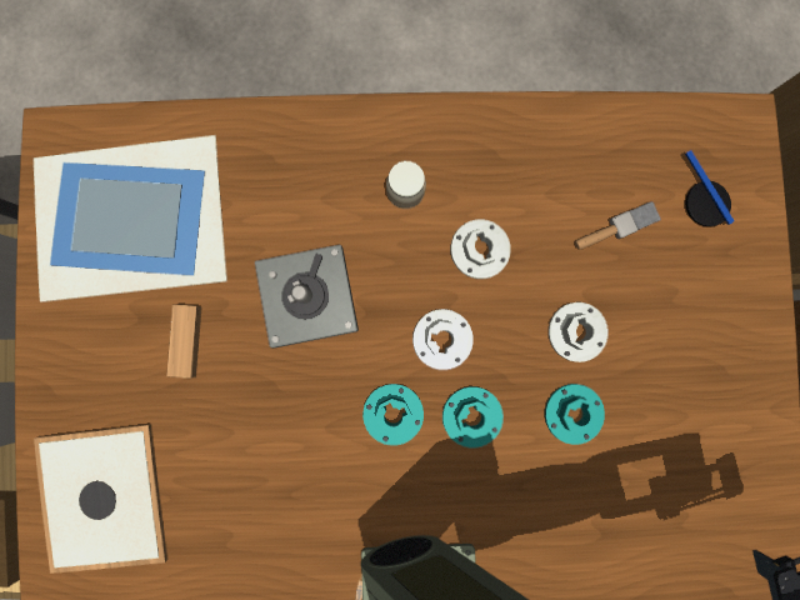

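View pics/side0.png

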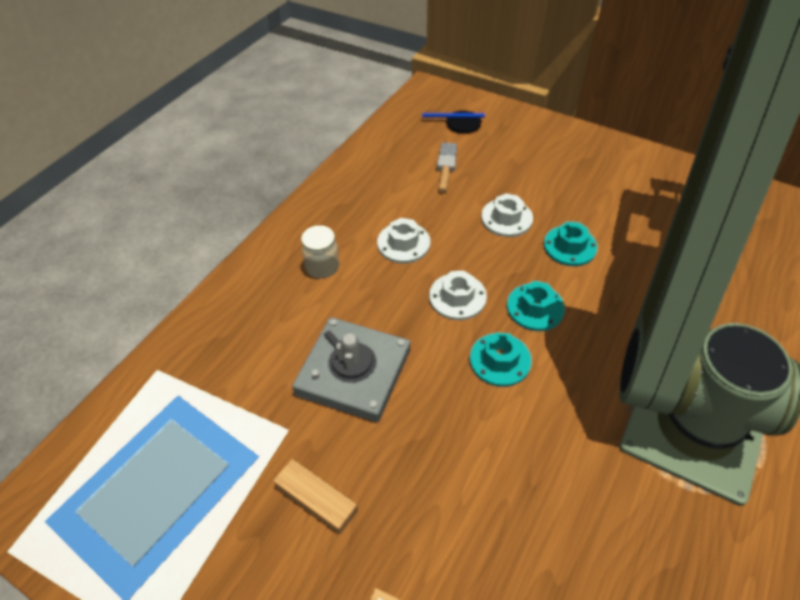

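The top view shows three whitish hubs at (442,339), (481,248) and (578,331) in the 800-px picture. The turquoise row is the decoys, and the stand is at (305,295), its pointer towards upper right. Next I'll rectify the hubs and the shaft.

```bash
python3 - <<'E'
from h import *
f=grab_frame('top'); ims=[]
for (x,y,h,w) in((474,-56,45,50),(482,-304,45,50),(635,-131,45,50),(558,182,46,90)):
    s=np.linspace(w,-w,300); X,Y=np.meshgrid(x+s,y+s,indexing='ij')
    p=proj(f,np.stack([X,Y,np.full_like(X,h)],-1)).astype(np.float32).reshape(300,300,2)
    ims.append(cv2.remap(f['img'],p,None,cv2.INTER_CUBIC))
cv2.imwrite('pics/rect.png',np.vstack([np.hstack(ims[:2]),np.hstack(ims[2:])])[:,:,::-1])
E
```

```text
(no output)
```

View pics/rect.png

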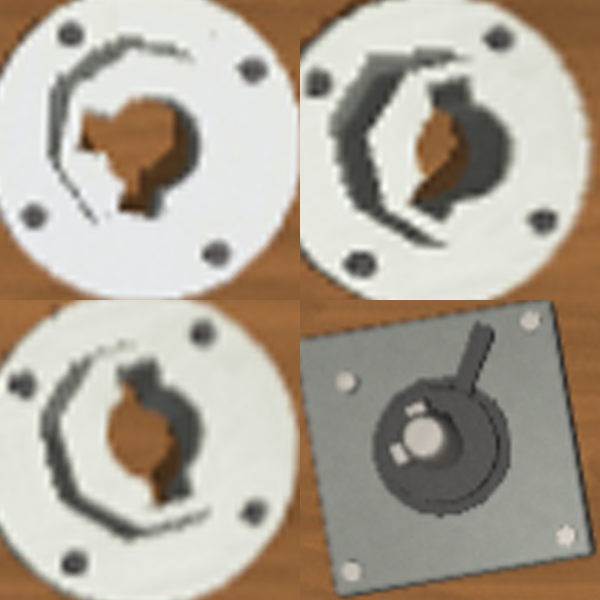

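Hub A at about (474,-56) has keyways towards +y and -x, 90° apart, so it is hub_1; the other two show roughly opposite keyways. The pointer faces yaw of about -16°, so the shaft yaw is about 29°. I'll now fit these precisely.

```bash
cat >> h.py <<'E'
from scipy.optimize import minimize
def rect(f,img,x,y,h,w,s=.5):
    a=np.arange(-w,w+.1,s); X,Y=np.meshgrid(x+a,y+a,indexing='ij')
    p=proj(f,np.stack([X,Y,np.full_like(X,h)],-1)).astype(np.float32).reshape(*X.shape,2)
    return X,Y,cv2.remap(img.astype(np.float32),p,None,cv2.INTER_LINEAR)
def loc(X,Y,q,k=0):
    c,s=np.cos(q[2]+k),np.sin(q[2]+k); dx,dy=X-q[0],Y-q[1]; return c*dx+s*dy,-s*dx+c*dy
sg=lambda d:1/(1+np.exp(np.clip(-d/.8,-50,50)))   # soft inside, d>0 inside
def bar(X,Y,q,k,hw,L):
    a,b=loc(X,Y,q,k); return np.minimum(np.minimum(a,L-a),hw-abs(b))
def bore(X,Y,q): return sg(np.maximum.reduce([16.5-np.hypot(X-q[0],Y-q[1]),bar(X,Y,q,0,7,24.5),bar(X,Y,q,np.pi/2,7,24.5)]))
def pointer(X,Y,q): return sg(np.maximum(35-np.hypot(X-q[0],Y-q[1]),bar(X,Y,q,-np.pi/4,6,77)))
def fit(I,X,Y,model,q0,sel):
    def cost(q):
        m=model(X,Y,q)[sel]; A=np.c_[m,np.ones_like(m)]; 
        return np.linalg.lstsq(A,I[sel],rcond=None)[1][0]/((I[sel]-I[sel].mean())**2).sum()
    best=None
    for dy in(-.15,0,.15):
        x0=np.array(q0)+[0,0,dy]; r=minimize(cost,x0,method='Nelder-Mead',options=dict(initial_simplex=np.vstack([x0]+[x0+d for d in np.diag([3,3,.12])]),xatol=.01,fatol=1e-6))
        if best is None or r.fun<best.fun: best=r
    return best.x,best.fun
E
python3 - <<'E'
from h import *
for c in('top','side'):
    f=grab_frame(c); g=f['img'].astype(float); 
    blue=g[:,:,2]
    X,Y,I=rect(f,blue,474,-56,45,40)
    q,e=fit(I,X,Y,bore,[474,-56,np.pi/2],np.hypot(X-474,Y+56)<28); print(c,'bore',q[:2].round(1),np.degrees(q[2]).round(1),e.round(3))
    K=cam(f)
    X,Y,I=rect(f,blue,474,-56,10,75)
    disc=lambda X,Y,q:sg(55-np.hypot(X-q[0],Y-q[1]))
    r=np.hypot(X-474,Y+56); q,e=fit(I,X,Y,disc,[474,-56,0],(r>45)&(r<68)); print('flange',q[:2].round(1),e.round(3))
    gray=g.mean(2)
    X,Y,I=rect(f,gray,558,182,46,85); r=np.hypot(X-558,Y-182)
    for col in(0,):
        q,e=fit(I,X,Y,pointer,[558,182,np.radians(29)],(r>28)&(r<76)&~((r>50)&(abs(np.arctan2(Y-182,X-558)+.28)>.5))); print('ptr',q[:2].round(1),np.degrees(q[2]).round(1),e.round(3))
    top=lambda X,Y,q:sg(14-np.hypot(X-q[0],Y-q[1]))
    for h,rr in((104,11),):   # tapered top
        X,Y,I=rect(f,gray,558,182,h,25); r=np.hypot(X-558,Y-182)
    P,_=cloud(f,np.ones(gray.shape,bool)); 
    n=np.hypot(P[:,0]-558,P[:,1]-182)<60
    for lo,hi in((40,50),(100,108),(78,86)):
        s=P[n&(P[:,2]>lo)&(P[:,2]<hi)]; print(lo,len(s),s.mean(0).round(1),s.min(0).round(1),s.max(0).round(1))
    s=P[n&(P[:,2]>40)&(P[:,2]<50)&(np.hypot(P[:,0]-558,P[:,1]-182)<38)]; print(len(s), s[:,2].mean())
    n=np.hypot(P[:,0]-474,P[:,1]+56)<40; s=P[n&(P[:,2]>40)]; print('boss',len(s),s.mean(0).round(1))
E
```

```text
top bore [475.8 -56.7] 78.6 0.025
flange [475.7 -56.8] 0.045
ptr [556.1 181.7] 30.3 0.669
40 603 [564.  184.2  45.5] [519.9 153.8  40.1] [616.  224.2  50. ]
100 119 [561.2 188.3 103.6] [549.5 175.7 100. ] [574.9 200.8 107.7]
78 44 [562.8 195.6  81.8] [546.6 173.8  78.1] [583.1 210.2  85.6]
496 45.68801270989453
boss 395 [477.3 -58.1  44.5]
side bore [477.7 -55.9] 77.9 0.087
flange [478.2 -56.6] 0.205
ptr [557.  200.6] 20.8 0.323
40 475 [559.1 196.3  46. ] [525.2 137.7  40.1] [616.9 226.6  50. ]
100 103 [561.6 192.5 104. ] [549.4 178.9 100. ] [574.7 206.  107.9]
78 62 [563.  202.3  82.4] [547.5 187.   78. ] [584.9 214.1  85.9]
332 46.439217493924566
boss 322 [477.8 -53.8  45.2]
```

```bash
python3 - <<'E'
from h import *
for c in('top','side'):
    f=grab_frame(c); gray=f['img'].astype(float).mean(2)
    x0,y0=561,189
    X,Y,I=rect(f,gray,x0,y0,45,85); r=np.hypot(X-x0,Y-y0); a=np.arctan2(Y-y0,X-x0)
    sel=(r>29)&(r<46)|(r>=46)&(r<75)&(abs(a+.28)<.35)
    if c=='side': sel&=~((r<46)&(abs(a-a)<0))
    q,e=fit(I,X,Y,pointer,[x0,y0,np.radians(29)],sel); print(c,'ptr',q[:2].round(1),np.degrees(q[2]).round(1),e.round(3))
    X,Y,I=rect(f,gray,x0,y0,104,30); 
    for R in(11,12.5,14):
        top=lambda X,Y,q:sg(R-np.hypot(X-q[0],Y-q[1]))
        q,e=fit(I,X,Y,top,[x0,y0,0],np.hypot(X-x0,Y-y0)<16); print('top',R,q[:2].round(1),e.round(3))
    out=[]
    for h in(46,82,104):
        X,Y,I=rect(f,f['img'][:,:,::-1],x0,y0,h,50,.25)
        I=np.ascontiguousarray(I[::-1,::-1]).astype(np.uint8); cv2.circle(I,(200,200),{46:140,82:60,104:44}[h],(0,255,0),1)
        out.append(I[70:331,70:331] if h!=46 else cv2.resize(I,(261,261)))
    cv2.imwrite(f'pics/s_{c}.png',np.hstack(out))
import cv2; cv2.imwrite('pics/s.png',np.vstack([cv2.imread('pics/s_top.png'),cv2.imread('pics/s_side.png')]))
E
```

```text
top ptr [557.  184.1] 28.0 0.61
top 11 [560.5 188.4] 0.21
top 12.5 [560.2 188.8] 0.34
top 14 [560.3 190.1] 0.517
side ptr [557.2 199.6] 21.4 0.464
top 11 [563.  188.3] 0.182
top 12.5 [563.1 187.7] 0.18
top 14 [562.8 187. ] 0.246
```

View pics/s.png

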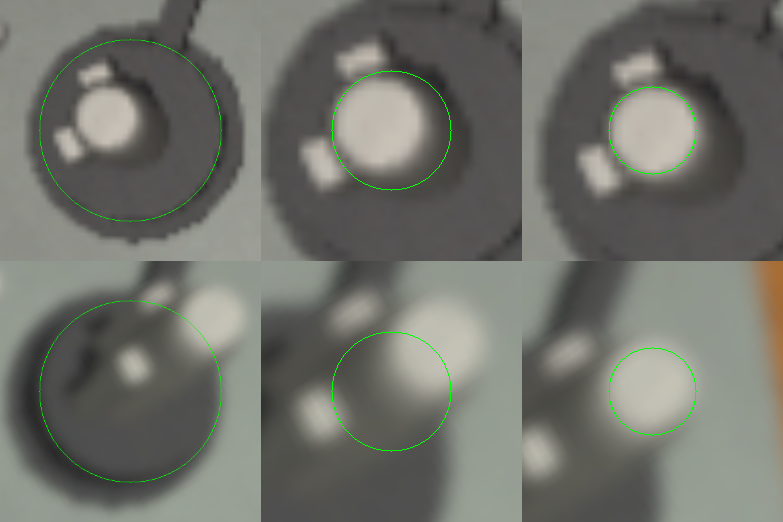

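```bash
cat >> h.py <<'E'
def keys(X,Y,q): return sg(np.maximum(bar(X,Y,q,0,5.5,22.5),bar(X,Y,q,np.pi/2,5.5,22.5)))
def shaftkeys(c,f,ctr):
    gray=f['img'].astype(float).mean(2)
    X,Y,I=rect(f,gray,*ctr,82,32); C=cam(f); c0=-C[3]@C[2]
    # occluding shaft 82..104 in plane 82
    occ=np.zeros(X.shape,bool)
    for h in np.linspace(82,104,12):
        k=(h-82)/(c0[2]-h); R=15 if h<97 else 13
        occ|=np.hypot(X-(ctr[0]+(ctr[0]-c0[0])*k),Y-(ctr[1]+(ctr[1]-c0[1])*k))<(R+2)*(1+k)
    r=np.hypot(X-ctr[0],Y-ctr[1]); a=(np.degrees(np.arctan2(Y-ctr[1],X-ctr[0])))
    sel=~occ&(r<30)&(a>-25)&(a<160)
    q,e=fit(I,X,Y,keys,[*ctr,np.radians(24)],sel)
    from scipy.optimize import minimize_scalar
    def c1(t):
        m=keys(X,Y,[*ctr,t])[sel]; return np.linalg.lstsq(np.c_[m,np.ones_like(m)],I[sel],rcond=None)[1][0]
    t=minimize_scalar(c1,bounds=(.1,.8),method='bounded').x
    return q[:2].round(1),np.degrees(q[2]).round(1),e.round(3),np.degrees(t).round(1)
E
python3 - <<'E'
from h import *
for c,ctr in(('top',(560.5,188.4)),('side',(563,188.3))):
    f=grab_frame(c); print(c,shaftkeys(c,f,ctr))
    gray=f['img'].astype(float).mean(2); x0,y0=ctr
    # pointer only, plane 44, r 45..72
    X,Y,I=rect(f,gray,x0,y0,44,80); r=np.hypot(X-x0,Y-y0); a=np.arctan2(Y-y0,X-x0)
    sel=(r>46)&(r<72)&(abs(a+.35)<.4)
    q,e=fit(I,X,Y,lambda X,Y,q:sg(bar(X,Y,[x0,y0,q[2]],-np.pi/4,6,77)),[x0,y0,.45],sel); print('ptr',np.degrees(q[2]).round(1),e.round(3))
    # stop pin
    P,_=cloud(f,np.ones(gray.shape,bool)); r=np.hypot(P[:,0]-x0,P[:,1]-y0); s=P[(r>55)&(r<80)&(P[:,2]>38)&(P[:,2]<52)]; an=np.degrees(np.arctan2(s[:,1]-y0,s[:,0]-x0)); print(len(s),np.percentile(an,[5,50,95]) , np.median(an[an>10]) if (an>10).any() else'')
s=state();print(s['ee_pos'],s['ee_rot'])
E
```

```text
top (array([560.5, 188.9]), np.float64(24.0), np.float64(0.044), np.float64(24.3))
ptr 23.2 0.092
106 [-97.81840008 -18.47028703 107.34826224] 56.24064549537302
side (array([562.5, 189.8]), np.float64(23.6), np.float64(0.338), np.float64(24.6))
ptr 28.2 0.163
135 [-130.08555697  -13.37748423  138.05818748] 59.559908052954846
[ 133.77949132 -559.23226325  213.98743969] [1.79993680e+02 1.35268277e-05 1.34522631e+01]
```

```bash
cat >> h.py <<'E'
import json
def plan(tgt,yaw,n,src=None):
    s=state(); p=np.array(s['ee_pos'] if src is None else src[0],float); y=np.radians(s['ee_rot'][2] if src is None else src[1])
    tgt=np.array(tgt,float); yt=np.radians(yaw); rows=[]
    for i in range(n):
        k=n-i; d=(tgt-p)/k; a=-(yt-y)/k
        c,sn=np.cos(y),np.sin(y)
        r=[round(v,1) for v in(c*d[0]+sn*d[1], sn*d[0]-c*d[1], -d[2])]+[round(a,3)]
        rows.append(dict(zip(('x','y','z','rz'),map(float,r))))
        p=p+[c*r[0]+sn*r[1],sn*r[0]-c*r[1],-r[2]]; y-=r[3]
    for i in range(0,n,10): print(json.dumps(rows[i:i+10]))
    print('end',p.round(1),np.degrees(y).round(2))
E
python3 - <<'E'
from h import *
plan([477,-56.6,110],78.3,18)
E
```

```text
[{"x": 25.0, "y": -22.7, "z": 5.8, "rz": -0.063}, {"x": 26.4, "y": -21.1, "z": 5.8, "rz": -0.063}, {"x": 27.7, "y": -19.4, "z": 5.8, "rz": -0.063}, {"x": 28.9, "y": -17.6, "z": 5.8, "rz": -0.063}, {"x": 29.9, "y": -15.8, "z": 5.8, "rz": -0.063}, {"x": 30.9, "y": -13.8, "z": 5.8, "rz": -0.063}, {"x": 31.7, "y": -11.9, "z": 5.8, "rz": -0.063}, {"x": 32.3, "y": -9.9, "z": 5.8, "rz": -0.063}, {"x": 32.9, "y": -7.8, "z": 5.8, "rz": -0.063}, {"x": 33.3, "y": -5.7, "z": 5.8, "rz": -0.063}]
[{"x": 33.6, "y": -3.6, "z": 5.7, "rz": -0.063}, {"x": 33.8, "y": -1.5, "z": 5.8, "rz": -0.063}, {"x": 33.8, "y": 0.7, "z": 5.7, "rz": -0.063}, {"x": 33.7, "y": 2.8, "z": 5.8, "rz": -0.063}, {"x": 33.5, "y": 4.9, "z": 5.7, "rz": -0.062}, {"x": 33.1, "y": 6.9, "z": 5.8, "rz": -0.063}, {"x": 32.6, "y": 9.0, "z": 5.7, "rz": -0.062}, {"x": 31.9, "y": 11.0, "z": 5.8, "rz": -0.063}]
end [477.  -56.6 110. ] 78.31
```

Request:
{"api": "move_arm", "payload": {
  "plan": [
    {"x":25.0,"y":-22.7,"z":5.8,"rz":-0.063},
    {"x":26.4,"y":-21.1,"z":5.8,"rz":-0.063},
    {"x":27.7,"y":-19.4,"z":5.8,"rz":-0.063},
    {"x":28.9,"y":-17.6,"z":5.8,"rz":-0.063},
    {"x":29.9,"y":-15.8,"z":5.8,"rz":-0.063},
    {"x":30.9,"y":-13.8,"z":5.8,"rz":-0.063},
    {"x":31.7,"y":-11.9,"z":5.8,"rz":-0.063},
    {"x":32.3,"y":-9.9,"z":5.8,"rz":-0.063},
    {"x":32.9,"y":-7.8,"z":5.8,"rz":-0.063},
    {"x":33.3,"y":-5.7,"z":5.8,"rz":-0.063}
  ],
  "grip": 1,
  "squeeze": 30
}}

```text
schema error: expected keys x, y, z, rx, ry, rz
```

Request:
{"api": "move_arm", "payload": {
  "plan": [
    {"x":33.6,"y":-3.6,"z":5.7,"rz":-0.063},
    {"x":33.8,"y":-1.5,"z":5.8,"rz":-0.063},
    {"x":33.8,"y":0.7,"z":5.7,"rz":-0.063},
    {"x":33.7,"y":2.8,"z":5.8,"rz":-0.063},
    {"x":33.5,"y":4.9,"z":5.7,"rz":-0.062},
    {"x":33.1,"y":6.9,"z":5.8,"rz":-0.063},
    {"x":32.6,"y":9.0,"z":5.7,"rz":-0.062},
    {"x":31.9,"y":11.0,"z":5.8,"rz":-0.063},
    {"z":0},
    {"z":0}
  ]
}}

```text
schema error: expected keys x, y, z, rx, ry, rz
```

Request:
{"api": "move_arm", "payload": {
  "plan": [
    {"x":25.0,"y":-22.7,"z":5.8,"rx":0,"ry":0,"rz":-0.063},
    {"x":26.4,"y":-21.1,"z":5.8,"rx":0,"ry":0,"rz":-0.063},
    {"x":27.7,"y":-19.4,"z":5.8,"rx":0,"ry":0,"rz":-0.063},
    {"x":28.9,"y":-17.6,"z":5.8,"rx":0,"ry":0,"rz":-0.063},
    {"x":29.9,"y":-15.8,"z":5.8,"rx":0,"ry":0,"rz":-0.063},
    {"x":30.9,"y":-13.8,"z":5.8,"rx":0,"ry":0,"rz":-0.063},
    {"x":31.7,"y":-11.9,"z":5.8,"rx":0,"ry":0,"rz":-0.063},
    {"x":32.3,"y":-9.9,"z":5.8,"rx":0,"ry":0,"rz":-0.063},
    {"x":32.9,"y":-7.8,"z":5.8,"rx":0,"ry":0,"rz":-0.063},
    {"x":33.3,"y":-5.7,"z":5.8,"rx":0,"ry":0,"rz":-0.063}
  ],
  "grip": 1,
  "squeeze": 30
}}

```text
time_s: 2.35
ee_pos: [325.1, -278.9, 156.0]
ee_rot: [180.0, 0.0, 49.7]
force: [0.8, -0.1, 0.7]
gripper_width: 91.1
gripper_force: 0.0
```

Request:
{"api": "move_arm", "payload": {
  "plan": [
    {"x":33.6,"y":-3.6,"z":5.7,"rx":0,"ry":0,"rz":-0.063},
    {"x":33.8,"y":-1.5,"z":5.8,"rx":0,"ry":0,"rz":-0.063},
    {"x":33.8,"y":0.7,"z":5.7,"rx":0,"ry":0,"rz":-0.063},
    {"x":33.7,"y":2.8,"z":5.8,"rx":0,"ry":0,"rz":-0.063},
    {"x":33.5,"y":4.9,"z":5.7,"rx":0,"ry":0,"rz":-0.062},
    {"x":33.1,"y":6.9,"z":5.8,"rx":0,"ry":0,"rz":-0.063},
    {"x":32.6,"y":9.0,"z":5.7,"rx":0,"ry":0,"rz":-0.062},
    {"x":31.9,"y":11.0,"z":5.8,"rx":0,"ry":0,"rz":-0.063},
    {"x":0,"y":0,"z":0,"rx":0,"ry":0,"rz":0},
    {"x":0,"y":0,"z":0,"rx":0,"ry":0,"rz":0}
  ]
}}

```text
time_s: 3.35
ee_pos: [476.8, -56.3, 109.8]
ee_rot: [-180.0, 0.0, 78.4]
force: [-0.1, -0.7, -0.2]
gripper_width: 91.1
gripper_force: 0.0
```

Request:
{"api": "move_arm", "payload": {
  "plan": [
    {"x":0,"y":0,"z":20,"rx":0,"ry":0,"rz":0},
    {"x":0,"y":0,"z":25,"rx":0,"ry":0,"rz":0},
    {"x":0,"y":0,"z":25,"rx":0,"ry":0,"rz":0},
    {"x":0,"y":0,"z":16,"rx":0,"ry":0,"rz":0},
    {"x":0,"y":0,"z":10,"rx":0,"ry":0,"rz":0},
    {"x":0,"y":0,"z":0,"rx":0,"ry":0,"rz":0}
  ]
}}

```text
time_s: 3.95
ee_pos: [475.9, -57.4, 13.2]
ee_rot: [-179.9, 0.0, 78.2]
force: [-0.4, -0.3, 0.3]
gripper_width: 91.2
gripper_force: 0.0
```

Request:
{"api": "move_arm", "payload": {
  "plan": [
    {"x":0,"y":0,"z":0,"rx":0,"ry":0,"rz":0},
    {"x":0,"y":0,"z":0,"rx":0,"ry":0,"rz":0},
    {"x":0,"y":0,"z":0,"rx":0,"ry":0,"rz":0},
    {"x":0,"y":0,"z":0,"rx":0,"ry":0,"rz":0},
    {"x":0,"y":0,"z":0,"rx":0,"ry":0,"rz":0},
    {"x":0,"y":0,"z":0,"rx":0,"ry":0,"rz":0},
    {"x":0,"y":0,"z":0,"rx":0,"ry":0,"rz":0},
    {"x":0,"y":0,"z":0,"rx":0,"ry":0,"rz":0}
  ],
  "grip": 0,
  "squeeze": 30
}}

```text
time_s: 4.75
ee_pos: [476.4, -56.5, 14.4]
ee_rot: [-179.9, 0.0, 78.3]
force: [-1.4, 0.1, 6.2]
gripper_width: 60.1
gripper_force: 30.0
```

```bash
python3 - <<'E'
from h import *
plan([476.5,-56.5,74],78.3,3)
plan([561.4,188.7,132],24.2,10,([476.5,-56.5,74],78.3))
E
```

```text
[{"x": 0.0, "y": 0.0, "z": -19.9, "rz": 0.0}, {"x": 0.0, "y": 0.0, "z": -19.9, "rz": 0.0}, {"x": 0.0, "y": 0.1, "z": -19.8, "rz": 0.0}]
end [476.5 -56.5  74. ] 78.32
[{"x": 25.7, "y": 3.3, "z": -5.8, "rz": 0.094}, {"x": 25.9, "y": 0.9, "z": -5.8, "rz": 0.094}, {"x": 25.9, "y": -1.5, "z": -5.8, "rz": 0.095}, {"x": 25.7, "y": -4.0, "z": -5.8, "rz": 0.094}, {"x": 25.2, "y": -6.4, "z": -5.8, "rz": 0.095}, {"x": 24.4, "y": -8.7, "z": -5.8, "rz": 0.094}, {"x": 23.5, "y": -11.0, "z": -5.8, "rz": 0.095}, {"x": 22.4, "y": -13.1, "z": -5.8, "rz": 0.094}, {"x": 21.0, "y": -15.2, "z": -5.8, "rz": 0.095}, {"x": 19.5, "y": -17.1, "z": -5.8, "rz": 0.094}]
end [561.4 188.7 132. ] 24.21
```

Request:
{"api": "move_arm", "payload": {
  "plan": [
    {"x":0,"y":0,"z":-20,"rx":0,"ry":0,"rz":0},
    {"x":0,"y":0,"z":-30,"rx":0,"ry":0,"rz":0},
    {"x":0,"y":0,"z":-30,"rx":0,"ry":0,"rz":0},
    {"x":0,"y":0,"z":-20,"rx":0,"ry":0,"rz":0}
  ]
}}

```text
time_s: 5.15
ee_pos: [477.3, -56.6, 115.2]
ee_rot: [179.9, 0.0, 78.3]
force: [0.6, -0.3, -4.5]
gripper_width: 60.1
gripper_force: 30.0
```

Request:
{"api": "move_arm", "payload": {
  "plan": [
    {"x":25.7,"y":3.3,"z":-3,"rx":0,"ry":0,"rz":0.094},
    {"x":25.9,"y":0.9,"z":-3,"rx":0,"ry":0,"rz":0.094},
    {"x":25.9,"y":-1.5,"z":-3,"rx":0,"ry":0,"rz":0.095},
    {"x":25.7,"y":-4.0,"z":-3,"rx":0,"ry":0,"rz":0.094},
    {"x":25.2,"y":-6.4,"z":-3,"rx":0,"ry":0,"rz":0.095},
    {"x":24.4,"y":-8.7,"z":-3,"rx":0,"ry":0,"rz":0.094},
    {"x":23.5,"y":-11.0,"z":0,"rx":0,"ry":0,"rz":0.095},
    {"x":22.4,"y":-13.1,"z":0,"rx":0,"ry":0,"rz":0.094},
    {"x":21.0,"y":-15.2,"z":0,"rx":0,"ry":0,"rz":0.095},
    {"x":19.5,"y":-17.1,"z":0,"rx":0,"ry":0,"rz":0.094}
  ]
}}

```text
time_s: 6.15
ee_pos: [561.3, 189.5, 130.6]
ee_rot: [-180.0, 0.1, 24.0]
force: [-0.1, -0.2, -5.2]
gripper_width: 59.6
gripper_force: 30.0
```

Request:
{"api": "move_arm", "payload": {
  "plan": [
    {"x":0,"y":0,"z":0,"rx":0,"ry":0,"rz":0},
    {"x":0,"y":0,"z":0,"rx":0,"ry":0,"rz":0},
    {"x":0,"y":0,"z":0,"rx":0,"ry":0,"rz":0}
  ]
}}

```text
time_s: 6.45
ee_pos: [561.0, 187.7, 131.1]
ee_rot: [180.0, 0.1, 24.2]
force: [0.4, -0.2, -4.1]
gripper_width: 60.0
gripper_force: 30.0
```

```bash
python3 - <<'E'
from h import *
s=state();p=s['ee_pos'];print(p,s['ee_rot'],s['force'],s['gripper_width'])
im=[]
for c in('top','side'):
    f=grab_frame(c); u,v=proj(f,p)[0].astype(int); print(c,u,v)
    im.append(cv2.resize(f['img'][max(v-65,0):max(v-65,0)+130,u-65:u+65,::-1],(400,400),interpolation=cv2.INTER_CUBIC))
    blue=f['img'][:,:,2].astype(float); h=p[2]-4.2
    X,Y,I=rect(f,blue,p[0],p[1],h,70); r=np.hypot(X-p[0],Y-p[1])
    q,e=fit(I,X,Y,lambda X,Y,q:sg(55-np.hypot(X-q[0],Y-q[1])),[p[0],p[1],0],(r>47)&(r<62)); print('flange',q[:2].round(1),e.round(3))
cv2.imwrite('pics/held.png',np.hstack(im))
E
```

```text
[560.96839929 187.74853744 131.0836711 ] [1.79987739e+02 1.27960457e-01 2.42406669e+01] [ 0.4239827  -0.15162138 -4.05337594] 59.98909112788512
top 236 232Traceback (most recent call last):
  File "<stdin>", line 9, in <module>
  File "h.py", line 34, in fit
    x0=np.array(q0)+[0,0,dy]; r=minimize(cost,x0,method='Nelder-Mead',options=dict(initial_simplex=np.vstack([x0]+[x0+d for d in np.diag([3,3,.12])]),xatol=.01,fatol=1e-6))
                                ~~~~~~~~^^^^^^^^^^^^^^^^^^^^^^^^^^^^^^^^^^^^^^^^^^^^^^^^^^^^^^^^^^^^^^^^^^^^^^^^^^^^^^^^^^^^^^^^^^^^^^^^^^^^^^^^^^^^^^^^^^^^^^^^^^^^^^^^^^^^
    res = _minimize_neldermead(fun, x0, args, callback, bounds=bounds,
                               **options)
    fxr = func(xr)
    fx = function(np.copy(x), *(wrapper_args + args))
  File "h.py", line 31, in cost
    return np.linalg.lstsq(A,I[sel],rcond=None)[1][0]/((I[sel]-I[sel].mean())**2).sum()
           ~~~~~~~~~~~~~~~~~~~~~~~~~~~~~~~~~~~~~~~^^^
IndexError: index 0 is out of bounds for axis 0 with size 0
```

```bash
python3 - <<'E'
from h import *
s=state();p=s['ee_pos'];print(p.round(1),s['ee_rot'].round(2),s['force'].round(1))
f=grab_frame('side'); u,v=proj(f,p)[0].astype(int)
cv2.imwrite('pics/held.png',cv2.resize(f['img'][v-65:v+65,u-65:u+65,::-1],(500,500),interpolation=cv2.INTER_CUBIC))
blue=f['img'][:,:,2].astype(float); h=127.5
X,Y,I=rect(f,blue,561,188,h,80); r=np.hypot(X-561,Y-188)
a=np.degrees(np.arctan2(Y-188,X-561)); print(a.min())
sel=(r>47)&(r<65)&((a>60)|(a<-130))   # camera-facing rim
q,e=fit(I,X,Y,lambda X,Y,q:sg(55-np.hypot(X-q[0],Y-q[1])),[561,188,0],sel); print('flange',q[:2].round(1),e.round(3))
E
```

```text
[561.1 187.6 131.4] [1.7999e+02 1.0000e-01 2.4210e+01] [-0.2 -0.2 -4. ]
-179.64190604067645
flange [555.1 190.9] 0.753
```

View pics/held.png

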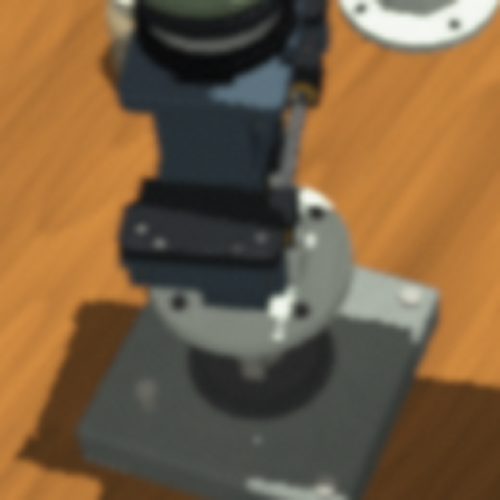

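The hub is held level right above the shaft tip. I'll correct by about 1 mm in y and feel downward.

Request:
{"api": "move_arm", "payload": {
  "plan": [
    {"x":0.6,"y":-0.8,"z":0,"rx":0,"ry":0,"rz":0},
    {"x":0,"y":0,"z":5,"rx":0,"ry":0,"rz":0},
    {"x":0,"y":0,"z":5,"rx":0,"ry":0,"rz":0},
    {"x":0,"y":0,"z":3,"rx":0,"ry":0,"rz":0},
    {"x":0,"y":0,"z":3,"rx":0,"ry":0,"rz":0},
    {"x":0,"y":0,"z":2,"rx":0,"ry":0,"rz":0},
    {"x":0,"y":0,"z":0,"rx":0,"ry":0,"rz":0},
    {"x":0,"y":0,"z":0,"rx":0,"ry":0,"rz":0}
  ]
}}

```text
time_s: 7.35
ee_pos: [562.1, 189.6, 113.9]
ee_rot: [180.0, -0.0, 24.2]
force: [-0.5, 0.4, -4.6]
gripper_width: 60.0
gripper_force: 30.0
```

Request:
{"api": "move_arm", "payload": {
  "plan": [
    {"x":0,"y":0,"z":3,"rx":0,"ry":0,"rz":0},
    {"x":0,"y":0,"z":3,"rx":0,"ry":0,"rz":0},
    {"x":0,"y":0,"z":3,"rx":0,"ry":0,"rz":0},
    {"x":0,"y":0,"z":3,"rx":0,"ry":0,"rz":0},
    {"x":0,"y":0,"z":0,"rx":0,"ry":0,"rz":0},
    {"x":0,"y":0,"z":0,"rx":0,"ry":0,"rz":0}
  ]
}}

```text
time_s: 7.95
ee_pos: [562.0, 189.5, 101.8]
ee_rot: [180.0, 0.0, 24.2]
force: [-0.7, -0.2, -4.2]
gripper_width: 59.5
gripper_force: 30.0
```

```bash
python3 -c "
from h import *
s=state();print(s['ee_pos'],s['ee_rot'],s['force'],s['torque'],s['time_s'])"
```

```text
[562.0045959  189.52319067 101.78971748] [1.79996790e+02 1.08869042e-02 2.42241568e+01] [-0.65693634 -0.22384698 -4.16300617] [-0.05820589 -0.03578311  0.01257509] 7.95
```

On the shaft without side load. Now on to the keys.

Request:
{"api": "move_arm", "payload": {
  "plan": [
    {"x":0,"y":0,"z":2,"rx":0,"ry":0,"rz":0},
    {"x":0,"y":0,"z":2,"rx":0,"ry":0,"rz":0},
    {"x":0,"y":0,"z":2,"rx":0,"ry":0,"rz":0},
    {"x":0,"y":0,"z":2,"rx":0,"ry":0,"rz":0},
    {"x":0,"y":0,"z":0,"rx":0,"ry":0,"rz":0}
  ]
}}

```text
time_s: 8.45
ee_pos: [561.8, 189.5, 93.5]
ee_rot: [-180.0, 0.0, 24.2]
force: [-0.2, -0.2, -5.8]
gripper_width: 59.9
gripper_force: 30.0
```

Request:
{"api": "move_arm", "payload": {
  "plan": [
    {"x":0,"y":0,"z":2,"rx":0,"ry":0,"rz":0},
    {"x":0,"y":0,"z":2,"rx":0,"ry":0,"rz":0},
    {"x":0,"y":0,"z":3,"rx":0,"ry":0,"rz":0},
    {"x":0,"y":0,"z":3,"rx":0,"ry":0,"rz":0},
    {"x":0,"y":0,"z":0,"rx":0,"ry":0,"rz":0}
  ]
}}

```text
time_s: 8.95
ee_pos: [561.8, 189.5, 83.3]
ee_rot: [-180.0, 0.0, 24.2]
force: [-0.8, -0.5, -5.0]
gripper_width: 59.6
gripper_force: 30.0
```

Request:
{"api": "move_arm", "payload": {
  "plan": [
    {"x":0,"y":0,"z":4,"rx":0,"ry":0,"rz":0},
    {"x":0,"y":0,"z":4,"rx":0,"ry":0,"rz":0},
    {"x":0,"y":0,"z":4,"rx":0,"ry":0,"rz":0},
    {"x":0,"y":0,"z":4,"rx":0,"ry":0,"rz":0},
    {"x":0,"y":0,"z":3,"rx":0,"ry":0,"rz":0},
    {"x":0,"y":0,"z":0,"rx":0,"ry":0,"rz":0}
  ]
}}

```text
time_s: 9.55
ee_pos: [561.8, 189.4, 64.2]
ee_rot: [180.0, 0.0, 24.2]
force: [-1.1, -0.7, -6.3]
gripper_width: 59.8
gripper_force: 30.0
```

Request:
{"api": "move_arm", "payload": {
  "plan": [
    {"x":0,"y":0,"z":1,"rx":0,"ry":0,"rz":0},
    {"x":0,"y":0,"z":1,"rx":0,"ry":0,"rz":0},
    {"x":0,"y":0,"z":1,"rx":0,"ry":0,"rz":0},
    {"x":0,"y":0,"z":0,"rx":0,"ry":0,"rz":0},
    {"x":0,"y":0,"z":0,"rx":0,"ry":0,"rz":0}
  ]
}}

```text
time_s: 10.05
ee_pos: [561.8, 189.5, 61.9]
ee_rot: [180.0, 0.0, 24.2]
force: [-1.6, -0.3, -3.8]
gripper_width: 60.1
gripper_force: 30.0
```

Request:
{"api": "move_arm", "payload": {
  "plan": [
    {"x":0,"y":0,"z":0.7,"rx":0,"ry":0,"rz":0},
    {"x":0,"y":0,"z":0.7,"rx":0,"ry":0,"rz":0},
    {"x":0,"y":0,"z":0.6,"rx":0,"ry":0,"rz":0},
    {"x":0,"y":0,"z":0,"rx":0,"ry":0,"rz":0},
    {"x":0,"y":0,"z":0,"rx":0,"ry":0,"rz":0}
  ]
}}

```text
time_s: 10.55
ee_pos: [561.9, 189.5, 60.4]
ee_rot: [180.0, 0.0, 24.2]
force: [-4.5, -2.0, 2.0]
gripper_width: 59.9
gripper_force: 30.0
```

Request:
{"api": "move_arm", "payload": {
  "plan": [
    {"x":0,"y":0,"z":0.4,"rx":0,"ry":0,"rz":0},
    {"x":0,"y":0,"z":0,"rx":0,"ry":0,"rz":0},
    {"x":0,"y":0,"z":0,"rx":0,"ry":0,"rz":0}
  ]
}}

```text
time_s: 10.85
ee_pos: [561.9, 189.4, 60.4]
ee_rot: [180.0, -0.0, 24.2]
force: [-6.5, -1.7, 5.1]
gripper_width: 59.3
gripper_force: 30.0
```

Request:
{"api": "move_arm", "payload": {
  "plan": [
    {"x":0,"y":0,"z":0,"rx":0,"ry":0,"rz":-0.05},
    {"x":0,"y":0,"z":0,"rx":0,"ry":0,"rz":-0.05},
    {"x":0,"y":0,"z":0,"rx":0,"ry":0,"rz":-0.05},
    {"x":0,"y":0,"z":0,"rx":0,"ry":0,"rz":-0.05},
    {"x":0,"y":0,"z":0,"rx":0,"ry":0,"rz":-0.05},
    {"x":0,"y":0,"z":0,"rx":0,"ry":0,"rz":0}
  ]
}}

```text
time_s: 11.45
ee_pos: [561.8, 189.8, 60.4]
ee_rot: [-180.0, -0.0, 38.6]
force: [-5.4, -0.5, 6.1]
gripper_width: 59.5
gripper_force: 30.0
```

```bash
python3 -c "
from h import *
s=state();print(s['ee_pos'],s['ee_rot'],s['force'],s['torque'],s['time_s'],s['qpos'])"
```

```text
[561.7881509  189.82803654  60.40768879] [-1.79967232e+02 -2.06061783e-02  3.85734134e+01] [-5.38852282 -0.53873879  6.05631203] [-0.07526883  1.06504384  0.04995832] 11.45 [1.75373760e+01 2.75059565e+01 9.91439147e+01 4.73451873e-02
 5.33426676e+01 6.89356927e+01]
```

Home: z stopped at 60.4 with contact force, and the turn is running easily.

Request:
{"api": "move_arm", "payload": {
  "plan": [
    {"x":0,"y":0,"z":0,"rx":0,"ry":0,"rz":-0.07},
    {"x":0,"y":0,"z":0,"rx":0,"ry":0,"rz":-0.07},
    {"x":0,"y":0,"z":0,"rx":0,"ry":0,"rz":-0.07},
    {"x":0,"y":0,"z":0,"rx":0,"ry":0,"rz":-0.07},
    {"x":0,"y":0,"z":0,"rx":0,"ry":0,"rz":-0.07},
    {"x":0,"y":0,"z":0,"rx":0,"ry":0,"rz":-0.07},
    {"x":0,"y":0,"z":0,"rx":0,"ry":0,"rz":-0.07},
    {"x":0,"y":0,"z":0,"rx":0,"ry":0,"rz":-0.07},
    {"x":0,"y":0,"z":0,"rx":0,"ry":0,"rz":-0.07},
    {"x":0,"y":0,"z":0,"rx":0,"ry":0,"rz":0}
  ]
}}

```text
time_s: 12.45
ee_pos: [561.5, 190.1, 60.4]
ee_rot: [-180.0, -0.0, 74.7]
force: [-5.5, -0.9, 5.4]
gripper_width: 59.8
gripper_force: 30.0
```

```bash
python3 -c "
from h import *
s=state();print(s['ee_pos'],s['ee_rot'],s['force'],s['torque'],s['time_s'])"
```

```text
[561.47057774 190.07127685  60.37570457] [-1.79952170e+02 -3.76733795e-02  7.46927470e+01] [-5.54842358 -0.93784988  5.44981713] [-0.12703143  1.16413576  0.13756092] 12.45
```

Request:
{"api": "move_arm", "payload": {
  "plan": [
    {"x":0,"y":0,"z":0,"rx":0,"ry":0,"rz":-0.05},
    {"x":0,"y":0,"z":0,"rx":0,"ry":0,"rz":-0.05},
    {"x":0,"y":0,"z":0,"rx":0,"ry":0,"rz":-0.05},
    {"x":0,"y":0,"z":0,"rx":0,"ry":0,"rz":-0.04},
    {"x":0,"y":0,"z":0,"rx":0,"ry":0,"rz":-0.03},
    {"x":0,"y":0,"z":0,"rx":0,"ry":0,"rz":0}
  ]
}}

```text
time_s: 13.05
ee_pos: [561.2, 190.2, 60.4]
ee_rot: [-179.9, -0.1, 87.2]
force: [-6.8, 0.3, 6.1]
gripper_width: 59.6
gripper_force: 30.0
```

```bash
python3 -c "
from h import *
s=state();print(s['ee_pos'],s['ee_rot'],s['force'],s['torque'],s['time_s'],s['effort'])"
```

```text
[561.19094338 190.16803174  60.37891946] [-1.79929207e+02 -5.56415896e-02  8.72466604e+01] [-6.75954998  0.31005186  6.06089036] [-0.02134086  1.15120997  0.02827888] 13.05 [ -1.55912407 -42.65019894 -21.21122003  -0.46530931  -2.15072729
  -0.04766448]
```

Request:
{"api": "move_arm", "payload": {
  "plan": [
    {"x":0,"y":0,"z":0,"rx":0,"ry":0,"rz":-0.03},
    {"x":0,"y":0,"z":0,"rx":0,"ry":0,"rz":-0.03},
    {"x":0,"y":0,"z":0,"rx":0,"ry":0,"rz":-0.02},
    {"x":0,"y":0,"z":0,"rx":0,"ry":0,"rz":0}
  ]
}}

```text
time_s: 13.45
ee_pos: [561.3, 190.1, 60.4]
ee_rot: [-179.9, -0.0, 91.8]
force: [-6.7, -0.1, 5.2]
gripper_width: 60.0
gripper_force: 30.0
```

```bash
python3 -c "
from h import *
s=state();print(s['ee_pos'],s['ee_rot'],s['force'],s['torque'],s['time_s'],s['effort'])"
```

```text
[561.27299195 190.05913394  60.37115982] [-1.79939721e+02 -4.89602090e-02  9.18262690e+01] [-6.65586659 -0.12263571  5.20097168] [-0.05587103  1.14512293  0.05372538] 13.45 [-1.39165509e+00 -4.27050734e+01 -2.11605871e+01 -3.87617899e-01
 -2.14087084e+00  2.41406582e-02]
```

Request:
{"api": "move_arm", "payload": {
  "plan": [
    {"x":0,"y":0,"z":0,"rx":0,"ry":0,"rz":-0.02},
    {"x":0,"y":0,"z":0,"rx":0,"ry":0,"rz":-0.02},
    {"x":0,"y":0,"z":0,"rx":0,"ry":0,"rz":-0.02},
    {"x":0,"y":0,"z":0,"rx":0,"ry":0,"rz":0}
  ]
}}

```text
time_s: 13.85
ee_pos: [561.5, 189.8, 60.4]
ee_rot: [-180.0, -0.0, 95.3]
force: [-5.9, -1.3, 4.9]
gripper_width: 59.8
gripper_force: 30.0
```

```bash
python3 - <<'E'
from h import *
s=state();print(s['ee_pos'],s['ee_rot'],s['force'],s['torque'],s['time_s'],s['effort'])
ims=[]
for c in('top','side'):
    f=grab_frame(c); I=rect(f,f['img'][:,:,::-1],561.5,189,44,95,.475)[2]; ims.append(np.ascontiguousarray(I[::-1,::-1]).astype(np.uint8)[:400,:400])
cv2.imwrite('pics/turn.png',np.hstack(ims))
E
```

```text
[561.52971908 189.84956394  60.38653426] [-1.79966246e+02 -3.43422060e-02  9.52627356e+01] [-5.859469   -1.26524328  4.92350312] [-0.17114018  1.14068992  0.02875796] 13.85 [-7.89818522e-01 -4.29165959e+01 -2.09963876e+01 -1.88665939e-01
 -2.06540868e+00  1.63321715e-02]
```

View pics/turn.png

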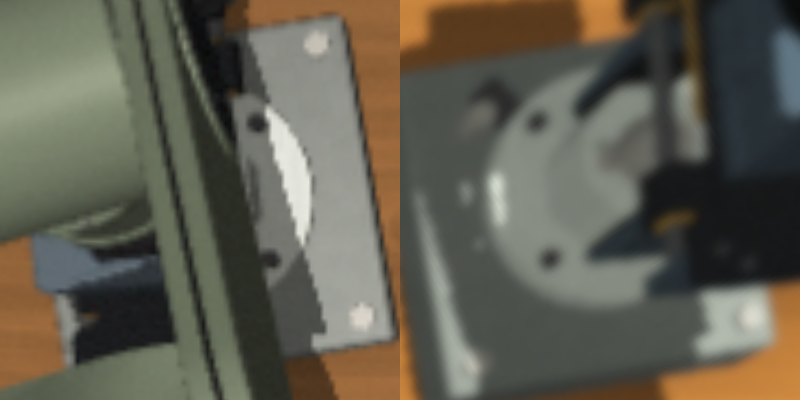

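The side view shows the dark pointer at (500,95) right beside the pin at (485,110). I'll push a little more until the torque rises.

Request:
{"api": "move_arm", "payload": {
  "plan": [
    {"x":0,"y":0,"z":0,"rx":0,"ry":0,"rz":-0.02},
    {"x":0,"y":0,"z":0,"rx":0,"ry":0,"rz":-0.02},
    {"x":0,"y":0,"z":0,"rx":0,"ry":0,"rz":0}
  ]
}}

```text
time_s: 14.25
ee_pos: [561.5, 190.4, 60.4]
ee_rot: [-180.0, -0.2, 97.2]
force: [-6.0, -0.5, 5.4]
gripper_width: 60.1
gripper_force: 30.0
```

```bash
python3 -c "
from h import *
s=state();print(s['ee_pos'],s['ee_rot'],s['force'],s['torque'],s['time_s'],s['effort'])"
```

```text
[561.54426265 190.35246992  60.40028286] [-1.79966344e+02 -1.50830766e-01  9.72415127e+01] [-5.99115943 -0.51391323  5.38703489] [-0.21880023  1.0638361  -1.28037782] 14.25 [ 3.19790456e-02 -4.29600334e+01 -2.09073830e+01 -1.10959779e+00
 -1.97507724e+00 -1.34723481e+00]
```

Stop reached: the moment about z jumped to -1.28 N m. Releasing and withdrawing upward.

Request:
{"api": "move_arm", "payload": {
  "plan": [
    {"x":0,"y":0,"z":0,"rx":0,"ry":0,"rz":0},
    {"x":0,"y":0,"z":0,"rx":0,"ry":0,"rz":0},
    {"x":0,"y":0,"z":0,"rx":0,"ry":0,"rz":0},
    {"x":0,"y":0,"z":0,"rx":0,"ry":0,"rz":0},
    {"x":0,"y":0,"z":0,"rx":0,"ry":0,"rz":0},
    {"x":0,"y":0,"z":0,"rx":0,"ry":0,"rz":0},
    {"x":0,"y":0,"z":0,"rx":0,"ry":0,"rz":0}
  ],
  "grip": 1
}}

```text
time_s: 14.95
ee_pos: [562.1, 189.5, 59.5]
ee_rot: [180.0, 0.0, 97.6]
force: [0.4, 0.1, 0.4]
gripper_width: 91.6
gripper_force: 0.0
```

Request:
{"api": "move_arm", "payload": {
  "plan": [
    {"x":0,"y":0,"z":-10,"rx":0,"ry":0,"rz":0},
    {"x":0,"y":0,"z":-20,"rx":0,"ry":0,"rz":0},
    {"x":0,"y":0,"z":-30,"rx":0,"ry":0,"rz":0},
    {"x":0,"y":0,"z":-30,"rx":0,"ry":0,"rz":0},
    {"x":-30,"y":0,"z":-20,"rx":0,"ry":0,"rz":0},
    {"x":-40,"y":0,"z":0,"rx":0,"ry":0,"rz":0},
    {"x":-40,"y":0,"z":0,"rx":0,"ry":0,"rz":0},
    {"x":-40,"y":0,"z":0,"rx":0,"ry":0,"rz":0},
    {"x":-40,"y":0,"z":0,"rx":0,"ry":0,"rz":0},
    {"x":-40,"y":0,"z":0,"rx":0,"ry":0,"rz":0}
  ]
}}

```text
time_s: 15.95
ee_pos: [592.5, -40.1, 170.6]
ee_rot: [179.9, 0.0, 97.6]
force: [1.1, 0.1, 1.0]
gripper_width: 91.4
gripper_force: 0.0
```

```bash
python3 - <<'E'
from h import *
s=state();print(s['ee_pos'],s['ee_rot'],s['force'],s['time_s'])
ims=[]
for c in('top','side'):
    f=grab_frame(c); I=rect(f,f['img'][:,:,::-1],561.5,189,44,95,.475)[2]; ims.append(np.ascontiguousarray(I[::-1,::-1]).astype(np.uint8)[:400,:400])
    X,Y,I=rect(f,f['img'][:,:,2].astype(float),561.5,189,91,40)
    P,_=cloud(f,np.ones(f['z_map'].shape,bool)); r=np.hypot(P[:,0]-561.5,P[:,1]-189)
    fl=P[(r>36)&(r<50)]; fl=fl[abs(fl[:,2]-56)<12]; b=P[(r>20)&(r<27)&(P[:,2]>80)&(P[:,2]<100)]
    print(c,'flange z',np.median(fl[:,2]).round(1),'boss z',np.median(b[:,2]).round(1),len(b))
cv2.imwrite('pics/end.png',np.hstack(ims))
E
```

```text
[592.45242121 -40.09225502 170.55242231] [1.79927634e+02 2.02384329e-02 9.75657511e+01] [1.12998432 0.14237647 1.04396784] 15.95
top flange z 55.9 boss z 90.6 221
side flange z 56.8 boss z 91.3 169
```

View pics/end.png

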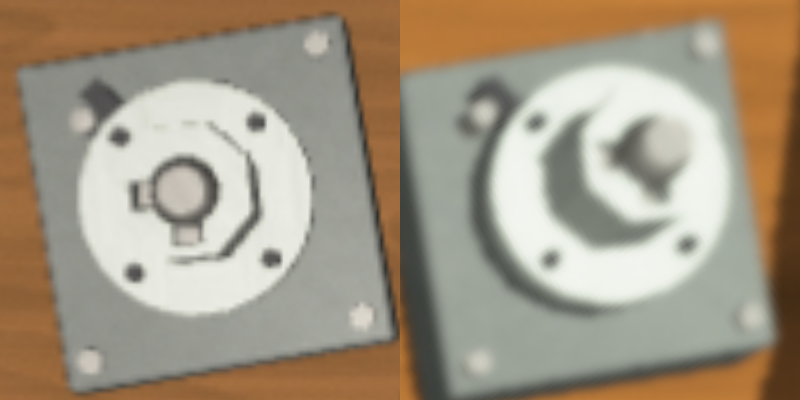

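In both views the hub is seated (flange top at 56 mm, boss top at 91 mm) and the pointer touches the pin at (85,118). Handing in.

```bash
python3 -c "
from workcell import *
print(job_done())"
```

```text
the job is handed in; nothing more can be done
None
```

The hub with keyways 90° apart is fully home on the shaft and turned until the pointer met the stop pin, then released; the job is handed in, and no verdict came back.

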